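# Refit the air-filter cover on the steam sterilizer

### The job

Put the sterilizer's loose air-filter cover back on: pick it up from the bamboo tray by its grip rib, hook its wide front lip into the slot at the front edge of the filter bay while the back of the cover is still raised, then swing the back down until the spring catch snaps over the tongue and the cover lies flat and flush. Work by feel and gently, never forcing the plastic, leave the other things on the tray where they stand, and let go at the end.

Things in the scene. Friction and masses are not known exactly. Their poses are not given: they have to be found in the camera images.
- cover_grip (a point): Loose white filter cover: plate 86 (x) x 62 (y) x 9 mm, 40 to 85 g, lying right way up on the tray's right side. Point: centre of the rib across its middle, 17 mm above its flat underside; rib 10 mm thick (x), 40 mm long (y), top 25 mm and plate top 9 mm above the underside. Cover's own axes: -x to the front lip, +x to the rear tongue, z up. The plate spans x -41 to +45 mm from here.
- cover_lip (a point): Middle of the rounded tip of the cover's front lip. The lip is the lowest 3 mm of the cover, 52 mm wide (y), standing 12 mm out from the plate's front face. The point is at x = -53 mm in the cover's axes, 1.5 mm above the underside.
- cover_tongue (a point): Middle of the upper edge of the cover's rear tongue. The tongue is the lowest 4 mm of the cover, 24 mm wide (y), standing 5 mm out from the plate's rear face. The point is at x = +50 mm in the cover's axes, 4 mm above the underside.
- sterilizer: White steam sterilizer, standing fast on the tray; origin under its middle. Base 170 (x) x 315 (y) x 75 mm high; a clear chamber with lid (162 mm wide, top 207 mm up) on its left half, its wall 86 mm to the left (+y) of the bay's middle; the filter bay in the flat deck of its right part. -x is its front (knob, pacifiers), roughly towards the robot; y to its left, z up.
- bay (a point): Point on the housing, at deck height, at the middle of the filter bay's opening; the sterilizer's axes. The bay's module (rim, slot, ledges, catch) is seated on a seal: it stands 1 to 10 mm proud of this height and up to 3 mm off along x, so find it by touch; it is firm. Bay 66 mm wide (y); ledges 9 mm below its rim carry the cover, well with filter pad 4 mm lower from x -26 to +36.
- slot (a point): Slot for the lip, given as if the module sat level with the deck (add its 1 to 10 mm rise and x offset). Point: middle of the foot of the slot's end wall, on the ledge, 54 mm in front (-x) of the bay point and 9 mm lower. Roof: reaches 9.5 mm from the wall (+x), underside 5 mm above the ledge. At 0.35 rad tilt the lip goes in some 6 mm, further as the cover levels. Play when fitted: 2 mm.
- catch (a joint): Spring catch at the bay's back: a 25 mm wide block with a ramp facing the bay, nose at x = +46.5 mm from the bay's middle, top 3 mm above the module's rim. Value: m pushed back (+x), 0 at rest, at most 0.0065; spring 2 N plus 0.7 N per mm. Pressing the cover down behind its rib (about 5 to 10 N) drives it back 2.5 to 4.5 mm, then it snaps over the tongue, back to about 0.
- dish_center (a point): Bystander: pink ceramic ring dish with a post, 100 mm wide, 47 mm high, loose on the tray's right side, in front of or behind the cover. Point on its axis, 12 mm up.
- canister_center (a point): Bystander: sealed clear canister with a metal lid, 76 mm wide, 106 mm high, loose in front of the sterilizer's chamber. Point on its axis, 50 mm up.
- pacifiers_center (a point): Bystander: a row of three orange pacifiers on one flat stand, 42 x 164 mm, 47 mm high, loose in front of the sterilizer's right part. Point in its middle, 20 mm up.
Things that resemble listed ones, but are neither listed nor needed, are in the scene too. What is meant by the part that bears cover_grip is not green, and is the larger of those in its own colour.

How it is judged:
By the outcome, as a careful person would: the job done as asked, in the order asked, and still so for the second after the job is handed in, with the robot touching nothing.
It also fails if it takes over 61 s, if anything falls off the work surface, if the arm or the gripper's body presses on something with over 40 N, if the wrist force passes 120 N, or if a joint passes its speed limit or range.

### The arm

A 6-joint arm with a two-finger parallel gripper is mounted at the origin on the work surface. World frame = base frame: x ahead of the robot, y to its left, z up, the work surface at z = 0. Lengths are in m, angles in rad, forces in N, time in s.
With the tool pointing down it reaches from about 0.425 to 1.125 m from the base axis. Payload 14.9 kg.
Tool frame: the origin (TCP) lies midway between the tips of the shut fingers; the grasp point (between the pads) lies 19 mm behind it; x points along the fingers, y is the direction in which the jaws open and shut, and the axes are right-handed (so a half turn about x gives the same grasp; the last joint's range is limited). The gripper opens to 91 mm and grips with 3 to 60 N. Pads are 32 mm wide; open, the fingers measure 118 mm over their backs; the gripper's body (76 mm by 178 mm) begins 60 mm behind the grasp point.
Start: joints at [1.123, 0.379, 1.734, -0, 1.028, -0.033], TCP at [0.282, 0.641, 0.214] pointing down, gripper open.
Joint ranges: [-2.77, 2.77], [-0.74, 2.19], [0, 2.66], [-1.06, 4.2], [0.31, 2.87], [-3.08, 3.08]. Speed limits (rad/s): [1.89, 1.89, 2.39, 3.14, 3.14, 3.14].

### API

Orientations are given as [roll, pitch, yaw] about the fixed x, y, z axes, in that order (R = Rz(yaw) Ry(pitch) Rx(roll)).
In Python, from cell import * gives the robot as it stands.
- The arm moves only by the tool move_arm, never from a script. Its argument "rows" is a list of rows, each an object with "linear": the shift along the tool's x, y, z in cm, a list of three; "roll": the turn about the tool's x in degrees. A call has 1 to 12 rows; each row is the pose to reach, as a shift and turn from the pose commanded when the call began, along the tool's axes at that moment; what a row does not reach only later rows make up. A row lasts 1/12 s, in which the tool goes at most 41.7 mm and 7.16 degrees, less where a joint would pass 70% of its speed; a pose out of reach is approached as far as the arm can. A call with a gripper value outside its range is refused whole. "gripper" is the finger opening in cm, from 0 to 9.12, set as the call begins (left out, the last holds). The fingers move at their own pace and stop on an object; "force" is the grip in N (left out, the last holds). Time passes only in rows, so rows that repeat a pose let the fingers close. It gives the time, the measured TCP pose, the force and the opening at its end, in the units of the state.
- sense(): the state, without advancing time (a new reading comes with each control period).
- camera(name): name is "scene" or "top" or "wrist"; returns a dict with "img" (420x560x3 uint8, red, green, blue), "mtx" (3x3 intrinsics, pixels), "rvec" (rotation vector, rad) and "tvec" (3), from world to camera coordinates, as OpenCV has them. Camera axes: x right, y down, z forward; pixel columns grow to the right and rows downward; lengths in m; the calibration is good to about 2 mm. A picture is of the moment at which its call begins. There is no depth.
- hand_in(): hands the job in, once; it reports no verdict.
The state is a dict: "time": time; "joint_positions": joint angles; "dq": joint speeds; "joint_torque": joint torques, N m; "tcp_pos": TCP position; "orientation": TCP orientation; "force": force on the tool from outside, world axes, zero at the start; "moment": the same for the moment, N m; "gripper_width": finger opening in m.
Only numpy, scipy, OpenCV 4.12 (cv2) and the standard library are available. Lean on these libraries where they do the work, as an engineer would, in place of code of your own. Each camera call takes 0.05 s, during which the arm holds its last target. There are 200 camera calls.

## Working session

There is one attempt and no reset: what is moved stays moved. The work goes in short steps, Python scripts to look and compute and a tool call to move; the robot and the scene stay as the last step left them, time stands still between calls to the robot, and variables do not carry over. Pictures are saved under pics/ and viewed, about 8 in all and at most 12, crops included, and the job is handed in when it is done.

Besides the shell and the picture viewer there is one more tool, called after "Request:" as name(argument=value, ...) on one line, values as JSON. move_arm: Moves the arm, as the interface text tells. Its arguments: {"type":"object","properties":{"rows":{"type":"array","items":{"type":"object","properties":{"linear":{"type":"array","items":{"type":"number"}},"roll":{"type":"number"}}}},"gripper":{"type":"number"},"force":{"type":"number"}},"required":["rows"]}

```bash
mkdir -p pics; ls; cat > h.py <<'E'
import numpy as np, cv2
from cell import *
def load(n):
    d=np.load(f'pics/{n}.npz'); return {k:d[k] for k in d}
def snap(cam,n):
    c=camera(cam); np.savez(f'pics/{n}.npz',**{k:np.asarray(v) for k,v in c.items()})
    cv2.imwrite(f'pics/{n}.png',c['img'][:,:,::-1]); return c
def ray(c,uv,z):
    R=cv2.Rodrigues(np.asarray(c['rvec'],float))[0]; t=np.asarray(c['tvec'],float).ravel()
    o=-R.T@t; d=R.T@np.linalg.inv(c['mtx'])@np.array([uv[0],uv[1],1.])
    return o+d*(z-o[2])/d[2]
def proj(c,P):
    return cv2.projectPoints(np.asarray(P,float).reshape(-1,3),np.asarray(c['rvec'],float),np.asarray(c['tvec'],float),c['mtx'],None)[0].reshape(-1,2)
E
python3 - <<'E'
from h import *
a=snap('scene','s0');b=snap('top','t0')
for c in(a,b):
    R=cv2.Rodrigues(c['rvec'])[0]; print(-R.T@c['tvec'].ravel(),c['mtx'][0,0],R[2])
print(sense())
E
```

```text
pics
[ 1.42697745 -0.42078011  1.38018179] 544.5898407837525 [-0.51030941  0.21834804 -0.83181034]
[ 0.37685341 -0.07758264  1.53651158] 503.9065416612335 [ 0.15693656 -0.01931589 -0.98741977]
{'time': 0.1, 'joint_positions': array([ 1.12268529e+00,  3.79369526e-01,  1.73468751e+00, -1.02508035e-05,
        1.02845433e+00, -3.32985969e-02]), 'dq': array([-0.00032202, -0.00027543, -0.00135095,  0.0014053 , -0.00040891,
       -0.00168784]), 'joint_torque': array([ 6.36098866e-04, -7.65031672e+01, -4.35292232e+01,  6.52004289e-02,
        3.98764119e-02, -7.61880824e-05]), 'tcp_pos': array([0.28197871, 0.6403391 , 0.21336173]), 'orientation': array([-1.59454378,  1.56987758, -2.00935093]), 'force': array([-0.33823688,  0.7749867 , -0.9544003 ]), 'moment': array([ 0.05686875,  0.03562833, -0.00163495]), 'gripper_width': 0.09161815257679908}
```

View pics/s0.png

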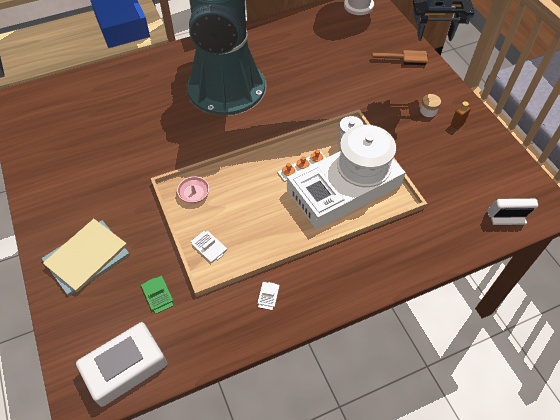

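View pics/t0.png

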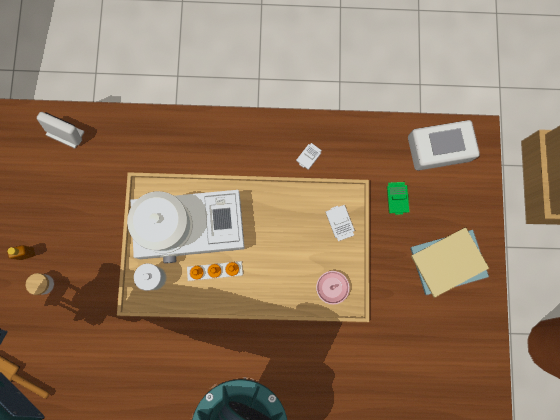

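```bash
python3 - <<'E'
from h import *
a=load('s0');b=load('t0')
A=b['img'][195:250,195:365];
B1=cv2.resize(b['img'][190:260,200:250],None,fx=6,fy=6,interpolation=2)
B2=cv2.resize(b['img'][195:250,315:365],None,fx=6,fy=6,interpolation=2)
B3=cv2.resize(a['img'][225:275,180:240],None,fx=6,fy=6,interpolation=2)
W=np.zeros((600,800,3),np.uint8); W[:420,:300]=B1; W[:330,300:600]=B2
B4=cv2.resize(b['img'][140:172,292:325],None,fx=6,fy=6,interpolation=2); W[330:330+192,300:300+198]=B4
W[300:600,500:800]=B3[:,30:330]
cv2.imwrite('pics/c0.png',W[:,:,::-1])
for n,uv,z in[('cov',(340,222),.02),('bay',(222,219),.085),('small',(309,156),.01),('dish',(333,287),.03),('pacL',(196,271),.04),('pacR',(233,268),.04)]: print(n,ray(b,uv,z))
print('scene cov',ray(a,(209,246),.02))
hsv=cv2.cvtColor(b['img'],cv2.COLOR_RGB2HSV)
m=cv2.inRange(hsv,(0,0,150),(180,60,255)); 
for c in cv2.findContours(m,0,1)[0]:
    if cv2.contourArea(c)>80:
        r=cv2.minAreaRect(c)
        if 100<r[0][0]<400 and 120<r[0][1]<300: print(cv2.contourArea(c),r,[ray(b,p,.02)[:2].round(3) for p in cv2.boxPoints(r)])
E
```

```text
cov [ 0.61250392 -0.2827241   0.02      ]
bay [0.60131184 0.07022825 0.085     ]
small [ 0.8204585  -0.18514149  0.01      ]
dish [ 0.41499723 -0.2619626   0.03      ]
pacL [0.45105353 0.14437906 0.04      ]
pacR [0.46276112 0.03595569 0.04      ]
scene cov [ 0.61915651 -0.28495112  0.02      ]
344.0 ((333.2500305175781, 285.7500305175781), (19.798988342285156, 23.33452033996582), 45.0) [array([ 0.414, -0.218]), array([ 0.465, -0.267]), array([ 0.424, -0.31 ]), array([ 0.374, -0.261])]
536.0 ((146.50001525878906, 276.5), (25.45584487915039, 26.870054244995117), 45.0) [array([0.429, 0.348]), array([0.487, 0.295]), array([0.435, 0.239]), array([0.378, 0.291])]
621.5 ((340.05926513671875, 222.05413818359375), (33.88762283325195, 20.605396270751953), 68.96248626708984) [array([ 0.648, -0.234]), array([ 0.673, -0.293]), array([ 0.576, -0.331]), array([ 0.552, -0.273])]
6476.5 ((183.88528442382812, 221.23770141601562), (65.45734405517578, 113.80342864990234), 84.80557250976562) [array([0.68 , 0.377]), array([0.723, 0.034]), array([0.523, 0.008]), array([0.483, 0.345])]
336.5 ((308.3192443847656, 155.8038330078125), (15.52392578125, 24.733034133911133), 37.87498474121094) [array([ 0.801, -0.14 ]), array([ 0.865, -0.186]), array([ 0.836, -0.225]), array([ 0.771, -0.179])]
```

View pics/c0.png

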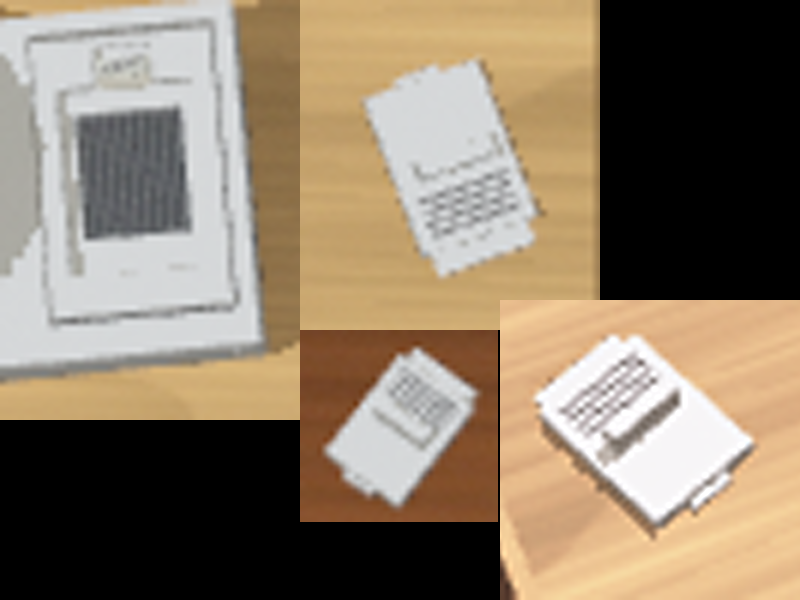

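The three candidates in the top view are white at (340,222) on the tray, white at (309,156) off the tray and smaller, and green at (398,198). The white one on the tray is meant: it is the larger of the two white ones and lies on the tray's right side. Its lip points down in the image, towards the robot, and its tongue is at the upper left. The dish is in front of it at (333,287). The bay's filter pad is at about (222,219), with the catch at its far end.

```bash
cat >> h.py <<'E'
from scipy.spatial.transform import Rotation as Ro
def Rt(s=None):
    s=s or sense(); return Ro.from_euler('xyz',s['orientation']).as_matrix()
def plan(P,yaw=None):
    "shift (cm) and roll (deg) to bring TCP to world P with tool y at yaw (deg, mod 180)"
    s=sense();R=Rt(s); sh=R.T@(np.asarray(P)-s['tcp_pos'])*100
    y0=np.degrees(np.arctan2(R[1,1],R[0,1])); 
    r=None if yaw is None else -(((yaw-y0)+90)%180-90)
    print('plan',sh.round(2),'roll',r,'toolY',y0.round(1),'j6',s['joint_positions'][5].round(2),'pos',s['tcp_pos'].round(4))
E
python3 - <<'E'
from h import *
print(Rt().round(3)); plan([.61,-.283,.33],22+90)
E
```

```text
[[-0.     0.403  0.915]
 [-0.001  0.915 -0.403]
 [-1.    -0.001 -0.   ]]
plan [-11.6  -71.29  67.23] roll -45.76669842112162 toolY 66.2 j6 -0.03 pos [0.282  0.6403 0.2134]
```

Request:
move_arm(rows=[{"linear":[-4,0,0]},{"linear":[-8,0,0]},{"linear":[-12,-2,2],"roll":5},{"linear":[-12,-71.3,67.2],"roll":134},{"linear":[-12,-71.3,67.2],"roll":134},{"linear":[-12,-71.3,67.2],"roll":134},{"linear":[-12,-71.3,67.2],"roll":134},{"linear":[-12,-71.3,67.2],"roll":134},{"linear":[-12,-71.3,67.2],"roll":134},{"linear":[-12,-71.3,67.2],"roll":134},{"linear":[-12,-71.3,67.2],"roll":134},{"linear":[-12,-71.3,67.2],"roll":134}])

```text
schema error: expected keys linear, roll
```

```bash
python3 - <<'E'
from h import *
plan([.61,-.283,.25],22+90)
E
```

```text
plan [ -3.6  -71.29  67.23] roll -45.76669842112162 toolY 66.2 j6 -0.03 pos [0.282  0.6403 0.2134]
```

Request:
move_arm(rows=[{"linear":[-4,0,0],"roll":0},{"linear":[-8,0,0],"roll":0},{"linear":[-12,-2,2],"roll":5},{"linear":[-12,-71.3,67.2],"roll":134},{"linear":[-12,-71.3,67.2],"roll":134},{"linear":[-12,-71.3,67.2],"roll":134},{"linear":[-12,-71.3,67.2],"roll":134},{"linear":[-12,-71.3,67.2],"roll":134},{"linear":[-12,-71.3,67.2],"roll":134},{"linear":[-12,-71.3,67.2],"roll":134},{"linear":[-12,-71.3,67.2],"roll":134},{"linear":[-12,-71.3,67.2],"roll":134}])

```text
time: 1.1
tcp_pos: [0.4159, 0.2628, 0.3302]
orientation: [0.136, 1.571, -1.497]
force: [1.7, 1.1, 0.5]
gripper_width: 0.0913
```

```bash
python3 - <<'E'
from h import *
plan([.61,-.283,.25],22+90)
E
```

```text
plan [ 8.02 22.75 53.27] roll 64.44374705985553 toolY -3.6 j6 0.58 pos [0.4159 0.2628 0.3302]
```

Request:
move_arm(rows=[{"linear":[0,22.75,53.3],"roll":64.4},{"linear":[0,22.75,53.3],"roll":64.4},{"linear":[0,22.75,53.3],"roll":64.4},{"linear":[0,22.75,53.3],"roll":64.4},{"linear":[0,22.75,53.3],"roll":64.4},{"linear":[0,22.75,53.3],"roll":64.4},{"linear":[0,22.75,53.3],"roll":64.4},{"linear":[0,22.75,53.3],"roll":64.4},{"linear":[0,22.75,53.3],"roll":64.4},{"linear":[8,22.75,53.3],"roll":64.4},{"linear":[8,22.75,53.3],"roll":64.4},{"linear":[8,22.75,53.3],"roll":64.4}])

```text
time: 2.1
tcp_pos: [0.5833, -0.1995, 0.284]
orientation: [2.496, 1.571, -0.256]
force: [1.0, 0.9, -0.1]
gripper_width: 0.0911
```

```bash
python3 - <<'E'
from h import *
plan([.61,-.283,.25],22+90)
c=snap('wrist','w0');R=cv2.Rodrigues(c['rvec'])[0];print(-R.T@c['tvec'].ravel(),R.round(2),c['mtx'][0,0])
E
```

```text
plan [3.41 8.74 0.71] roll 0.3453704201878054 toolY -67.7 j6 0.81 pos [ 0.5833 -0.1995  0.284 ]
[ 0.65843217 -0.16788685  0.45495037] [[ 0.38 -0.92  0.  ]
 [-0.89 -0.36  0.29]
 [-0.27 -0.11 -0.96]] 309.98771155098933
```

View pics/w0.png

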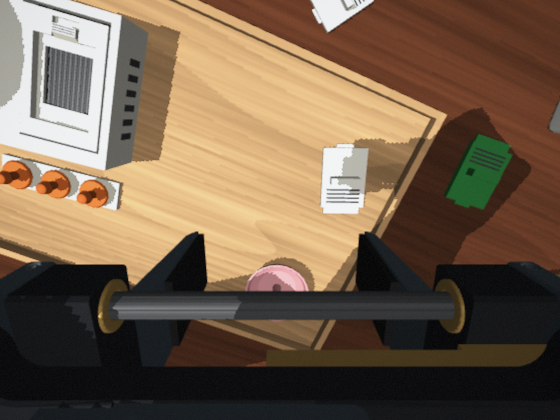

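The wrist view shows the cover at (345,180) with its rib and with its lip towards the bottom. The bay's pad is at (68,80), the catch at (65,27) and the pacifiers at (15..95,185). I'll measure from this view.

```bash
python3 - <<'E'
from h import *
c=load('w0');im=c['img']
hsv=cv2.cvtColor(im,cv2.COLOR_RGB2HSV)
m=cv2.inRange(hsv,(0,0,135),(180,50,255))
for q in cv2.findContours(m,0,1)[0]:
    if cv2.contourArea(q)>300:
        print(cv2.contourArea(q),cv2.minAreaRect(q))
        x=cv2.boundingRect(q)
        if abs(x[0]-322)<15: print(cv2.approxPolyDP(q,2,True)[:,0].tolist())
dk=cv2.inRange(hsv,(0,0,0),(180,90,110))
for q in cv2.findContours(dk[:150,:150].copy(),0,1)[0]:
    if cv2.contourArea(q)>300: print('pad',cv2.contourArea(q),cv2.minAreaRect(q),cv2.boxPoints(cv2.minAreaRect(q)).tolist())
W=np.zeros((600,800,3),np.uint8)
W[:525,:450]=cv2.resize(im[:175,:150],None,fx=3,fy=3,interpolation=2)
W[:360,480:800]=cv2.resize(im[135:225,305:385],None,fx=4,fy=4,interpolation=2)
cv2.imwrite('pics/c1.png',W[:,:,::-1])
E
```

```text
1065.5 ((58.911766052246094, 181.85296630859375), (123.93570709228516, 27.8915958404541), 14.03624439239502)
2832.5 ((343.60980224609375, 178.74923706054688), (44.80038833618164, 70.33100891113281), 2.7927021980285645)
[[324, 147], [320, 203], [323, 212], [357, 213], [358, 208], [363, 206], [367, 148], [355, 148], [353, 144]]
1060.5 ((341.5, 15.5), (31.0, 63.0), 90.0)
[[310, 0], [317, 21], [321, 22], [327, 31], [373, 0]]
16877.0 ((52.937156677246094, 81.02662658691406), (122.46527862548828, 164.9708251953125), 6.088528156280518)
pad 545.5 ((51.20689392089844, 75.98275756835938), (13.917119026184082, 57.60630416870117), 3.3664605617523193) [[42.56896209716797, 104.32758331298828], [45.95172119140625, 46.8206901550293], [59.844825744628906, 47.63793182373047], [56.462066650390625, 105.14482116699219]]
pad 321.5 ((34.2232780456543, 74.02494049072266), (5.134880065917969, 85.98338317871094), 1.9749339818954468) [[30.17577362060547, 116.9026107788086], [33.138954162597656, 30.970308303833008], [38.270782470703125, 31.14727020263672], [35.30760192871094, 117.07957458496094]]
pad 3147.0 ((128.20310974121094, 83.9083251953125), (27.19240951538086, 133.73468017578125), 6.088528156280518) [[107.59131622314453, 148.95640563964844], [121.77588653564453, 15.976085662841797], [148.81491088867188, 18.860244750976562], [134.63034057617188, 151.84056091308594]]
```

View pics/c1.png

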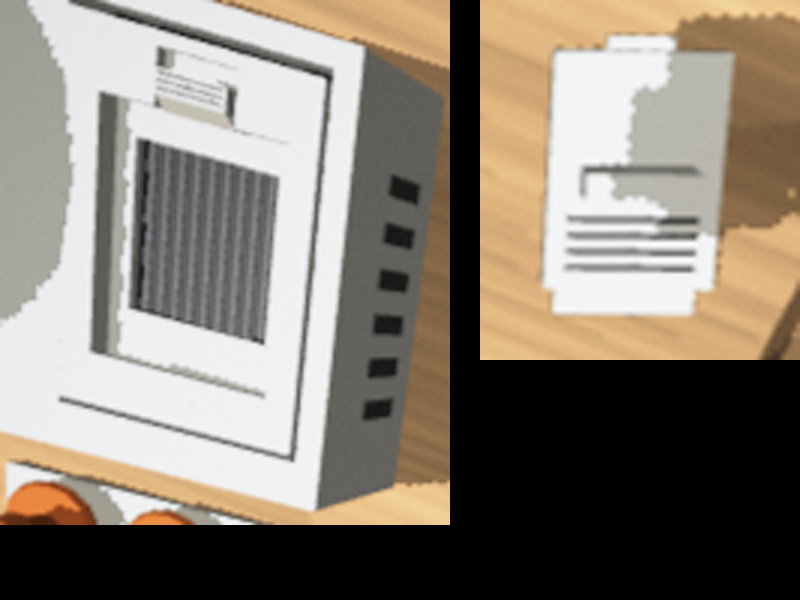

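```bash
python3 - <<'E'
from h import *
c=load('w0')
for z in(.08,.085,.09,.095):
    a,b=ray(c,(105.3,170),z),ray(c,(121.7,15),z); d=b-a; print(z,a[:2].round(4),b[:2].round(4),'len',np.hypot(*d[:2]).round(4),'yaw',np.degrees(np.arctan2(d[1],d[0])).round(2))
for f in(.005,.01,.015):
    P={k:ray(c,uv,f+.009) for k,uv in dict(RL=(324,147.5),RR=(368.3,148.3),FL=(320.8,207),FR=(363.8,208)).items()}
    r=(P['RL']+P['RR'])/2; q=(P['FL']+P['FR'])/2; d=r-q
    lip=ray(c,(340.7,213.5),f+.0015); ton=ray(c,(345.5,144),f+.004); e=ton-lip
    g=lip+e*53/103
    print(f,'len',np.hypot(*d[:2]).round(4),'w',np.linalg.norm(P['RL']-P['RR']).round(4),np.linalg.norm(P['FL']-P['FR']).round(4),'yaw',np.degrees(np.arctan2(d[1],d[0])).round(1),'grip',(q+d*41/86)[:2].round(4),'| lip-ton',np.linalg.norm(e[:2]).round(4),np.degrees(np.arctan2(e[1],e[0])).round(1),g[:2].round(4))
    rib=[ray(c,(305+(u-480)/4,135+v/4),f+.025) for u,v in((583,168),(697,172))]
    print('rib rear top edge',(sum(rib)/2)[:2].round(4),np.linalg.norm(rib[0]-rib[1]).round(4))
E
```

```text
0.08 [0.5193 0.0057] [0.6893 0.0276] len 0.1714 yaw 7.34
0.085 [0.5212 0.0034] [0.6889 0.025 ] len 0.1691 yaw 7.34
0.09 [0.5231 0.0011] [0.6885 0.0224] len 0.1668 yaw 7.34
0.095 [ 0.5249 -0.0012] [0.6881 0.0198] len 0.1645 yaw 7.34
0.005 len 0.087 w 0.0622 0.0639 yaw 22.1 grip [ 0.6119 -0.2858] | lip-ton 0.1037 22.1 [ 0.612  -0.2855]
rib rear top edge [ 0.6172 -0.2812] 0.0397
0.01 len 0.0861 w 0.0615 0.0631 yaw 22.1 grip [ 0.6124 -0.2844] | lip-ton 0.1025 22.1 [ 0.6125 -0.2842]
rib rear top edge [ 0.6176 -0.2799] 0.0392
0.015 len 0.0851 w 0.0608 0.0624 yaw 22.1 grip [ 0.613  -0.2831] | lip-ton 0.1014 22.1 [ 0.613  -0.2828]
rib rear top edge [ 0.6181 -0.2785] 0.0387
```

Request:
move_arm(rows=[{"linear":[3,8.6,1.0],"roll":0.3},{"linear":[3,8.9,1.0],"roll":0.3},{"linear":[10,8.9,1.0],"roll":0.3},{"linear":[20.4,8.9,1.0],"roll":0.3},{"linear":[20.4,8.9,1.0],"roll":0.3},{"linear":[20.4,8.9,1.0],"roll":0.3},{"linear":[20.4,8.9,1.0],"roll":0.3},{"linear":[20.4,8.9,1.0],"roll":0.3},{"linear":[20.4,8.9,1.0],"roll":0.3},{"linear":[20.4,8.9,1.0],"roll":0.3}], gripper=5.0)

```text
time: 2.98
tcp_pos: [0.6093, -0.2841, 0.0835]
orientation: [2.286, 1.567, -0.47]
force: [0.5, -0.2, -0.1]
gripper_width: 0.0505
```

```bash
python3 - <<'E'
from h import *
plan([.6122,-.285,.03],22.1+90);print(sense()['force'])
E
```

```text
plan [ 5.35  0.18 -0.22] roll -0.014170373628189736 toolY -67.9 j6 0.71 pos [ 0.6093 -0.2841  0.0835]
[ 0.51865658 -0.20264516 -0.05393114]
```

Request:
move_arm(rows=[{"linear":[2,0.2,-0.25],"roll":0},{"linear":[4,0.2,-0.25],"roll":0},{"linear":[5.5,0.2,-0.25],"roll":0},{"linear":[6.0,0.2,-0.25],"roll":0},{"linear":[6.0,0.2,-0.25],"roll":0}])

```text
time: 3.4
tcp_pos: [0.6108, -0.2843, 0.0208]
orientation: [-0.842, 1.57, 2.685]
force: [0.2, -0.2, 0.1]
gripper_width: 0.0501
```

Request:
move_arm(rows=[{"linear":[0.15,0,0],"roll":0},{"linear":[0.3,0,0],"roll":0},{"linear":[0.3,0,0],"roll":0}])

```text
time: 3.65
tcp_pos: [0.6113, -0.2846, 0.0186]
orientation: [2.273, 1.57, -0.483]
force: [-0.7, 0.1, -0.6]
gripper_width: 0.0501
```

Request:
move_arm(rows=[{"linear":[0.15,0,0],"roll":0},{"linear":[0.3,0,0],"roll":0},{"linear":[0.3,0,0],"roll":0}])

```text
time: 3.9
tcp_pos: [0.6115, -0.2846, 0.0172]
orientation: [2.24, 1.571, -0.516]
force: [-10.6, 4.8, 32.2]
gripper_width: 0.0501
```

Request:
move_arm(rows=[{"linear":[-0.5,0,0],"roll":0},{"linear":[-0.65,0,0],"roll":0},{"linear":[-0.65,0,0],"roll":0}])

```text
time: 4.15
tcp_pos: [0.6113, -0.2846, 0.0219]
orientation: [2.282, 1.57, -0.474]
force: [0.2, -0.1, 0.5]
gripper_width: 0.0499
```

Request:
move_arm(rows=[{"linear":[0,0,0],"roll":0},{"linear":[0,0,0],"roll":0},{"linear":[0,0,0],"roll":0},{"linear":[0,0,0],"roll":0},{"linear":[0,0,0],"roll":0}], gripper=3.0, force=10)

```text
time: 4.57
tcp_pos: [0.6107, -0.2843, 0.021]
orientation: [-0.836, 1.57, 2.691]
force: [0.9, 0.5, -0.0]
gripper_width: 0.04
```

Request:
move_arm(rows=[{"linear":[0,0,0],"roll":0},{"linear":[0,0,0],"roll":0},{"linear":[-0.25,0,0],"roll":0},{"linear":[-0.25,0,0],"roll":0}], gripper=4.4)

```text
time: 4.9
tcp_pos: [0.611, -0.2845, 0.0242]
orientation: [2.25, 1.57, -0.506]
force: [0.6, -0.2, 0.5]
gripper_width: 0.0441
```

Request:
move_arm(rows=[{"linear":[0,0,0],"roll":0},{"linear":[0,0,0],"roll":0},{"linear":[0,0,0],"roll":0},{"linear":[0,0,0],"roll":0}], gripper=3.0, force=10)

```text
time: 5.23
tcp_pos: [0.611, -0.2845, 0.024]
orientation: [2.263, 1.57, -0.493]
force: [-1.1, 0.8, 3.4]
gripper_width: 0.0394
```

```bash
python3 - <<'E'
from h import *
s=sense();print(s['tcp_pos'],s['force'],s['gripper_width']);plan([.61,-.022,.16],7.3)
E
```

```text
[ 0.61101751 -0.28446394  0.02398788] [-1.09340487  0.83323588  3.39955571] 0.03943146010623939
plan [-13.61 -24.36  -9.77] roll -75.2225248516358 toolY -67.9 j6 0.72 pos [ 0.611  -0.2845  0.024 ]
```

Request:
move_arm(rows=[{"linear":[-1,0,0],"roll":0},{"linear":[-3,0,0],"roll":0},{"linear":[-6,0,0],"roll":0},{"linear":[-9,-1,-0.4],"roll":-3},{"linear":[-12,-3.5,-1.4],"roll":-9},{"linear":[-13.6,-6.5,-2.6],"roll":-16},{"linear":[-13.6,-9.5,-3.8],"roll":-23},{"linear":[-13.6,-12.5,-5],"roll":-30},{"linear":[-13.6,-15.5,-6.2],"roll":-37},{"linear":[-13.6,-18.5,-7.4],"roll":-44},{"linear":[-13.6,-21.5,-8.6],"roll":-51},{"linear":[-13.6,-23.5,-9.4],"roll":-58}])

```text
time: 6.23
tcp_pos: [0.6092, -0.0289, 0.1604]
orientation: [2.911, 1.571, 1.174]
force: [-0.1, 0.1, -0.6]
gripper_width: 0.0399
```

```bash
python3 - <<'E'
from h import *
s=sense();print(s['tcp_pos'],s['force'],s['gripper_width']);plan([.61,-.022,.11],7.3)
E
```

```text
[ 0.60921255 -0.02887614  0.16037137] [-0.06912971  0.12093113 -0.58224855] 0.03985610760054153
plan [ 5.04 -0.04 -0.69] roll -16.835707618766477 toolY -9.5 j6 0.08 pos [ 0.6092 -0.0289  0.1604]
```

Request:
move_arm(rows=[{"linear":[0,0,-0.4],"roll":-6},{"linear":[1,0,-0.5],"roll":-12},{"linear":[2.5,0,-0.6],"roll":-16.8},{"linear":[4,0,-0.6],"roll":-16.8},{"linear":[4.5,0,-0.6],"roll":-16.8},{"linear":[4.5,0,-0.6],"roll":-16.8}])

```text
time: 6.73
tcp_pos: [0.6098, -0.0253, 0.1139]
orientation: [-1.769, 1.569, 3.063]
force: [0.2, 0.2, 0.3]
gripper_width: 0.0395
```

```bash
python3 - <<'E'
from h import *
s=sense();print(s['tcp_pos'],s['force'],s['gripper_width']);plan([.61,-.022,.10],7.3)
c=snap('wrist','w1')
E
```

```text
[ 0.60983101 -0.02530137  0.11393844] [0.22286478 0.17637604 0.26594127] 0.03953015052413072
plan [ 1.39  0.06 -0.33] roll -0.46088094831749515 toolY 6.8 j6 -0.2 pos [ 0.6098 -0.0253  0.1139]
```

View pics/w1.png

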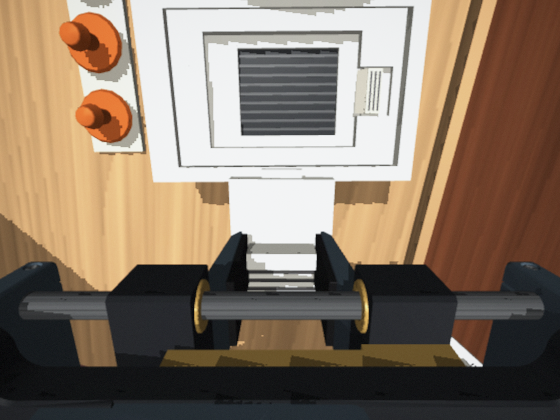

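```bash
python3 - <<'E'
from h import *
c=load('w1');im=c['img']
cv2.imwrite('pics/c2.png',cv2.resize(im[0:195,145:430],None,fx=2.8,fy=2.8,interpolation=cv2.INTER_CUBIC)[:,:,::-1])
E
```

```text
(no output)
```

View pics/c2.png

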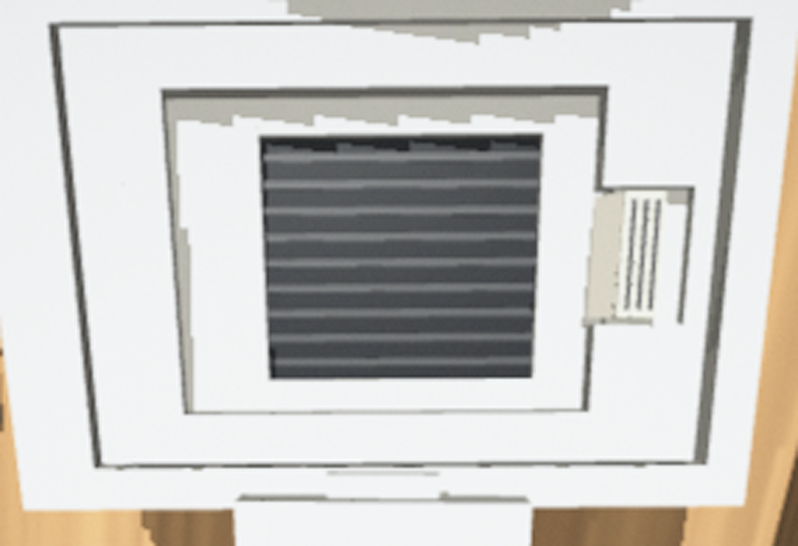

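Request:
move_arm(rows=[{"linear":[0.3,0,-0.4],"roll":-0.5},{"linear":[0.8,0,-0.7],"roll":-0.5},{"linear":[1.2,0,-0.7],"roll":-0.5},{"linear":[1.2,0,-0.7],"roll":-0.5},{"linear":[1.2,0,-0.7],"roll":-0.5}])

```text
time: 7.2
tcp_pos: [0.6097, -0.0183, 0.1026]
orientation: [-1.736, 1.57, 3.105]
force: [0.4, 0.0, -0.3]
gripper_width: 0.0398
```

```bash
python3 - <<'E'
from h import *
c=load('w1')
f=lambda u,v,z:ray(c,(145+u/2.8-.3,v/2.8-.3),z)
R=np.array([[np.cos(np.radians(7.34)),np.sin(np.radians(7.34))],[-np.sin(np.radians(7.34)),np.cos(np.radians(7.34))]])
for z in(.08,.083,.086):
    a,b=f(22,508,z),f(745,506,z);d=b-a;print('deck',z,a[:2].round(4),b[:2].round(4),np.hypot(*d[:2]).round(4),np.degrees(np.arctan2(d[1],d[0])).round(2))
for z in(.083,.087,.091,.095):
    q=[f(*p,z) for p in((163,90),(605,88),(587,410),(185,412))]
    S=[R@p[:2] for p in q]
    print(z,'W front',(S[0]-S[3]).round(4),'rear',(S[1]-S[2]).round(4),'L',(S[1]-S[0]).round(4),(S[2]-S[3]).round(4),'ctr world',(sum(q)/4)[:2].round(4))
    print('   module outline',[ (R@f(*p,z)[:2]).round(4).tolist() for p in((52,25),(740,20),(705,463),(98,466))],'catch tip front/back (z+3)',[(R@f(*p,z+.003)[:2]).round(4).tolist() for p in((625,192),(612,318))])
    print('  frontmid',(R@((q[0]+q[3])/2)[:2]).round(4))
for z in(.07,.075,.08): print('pad',z,[(R@f(*p,z)[:2]).round(4).tolist() for p in((260,135),(543,133),(532,378),(270,379))])
plan([.61,-.0183,.0926])
E
```

```text
deck 0.08 [0.5185 0.0048] [0.6905 0.0261] 0.1734 7.05
deck 0.083 [0.5197 0.0056] [0.6892 0.0265] 0.1708 7.05
deck 0.086 [0.5209 0.0063] [0.6879 0.027 ] 0.1683 7.05
0.083 W front [0.0003 0.0656] rear [-0.0002  0.0655] L [ 0.0915 -0.0004] [ 0.092  -0.0003] ctr world [0.5982 0.0708]
   module outline [[0.535, 0.0387], [0.6747, 0.0384], [0.6765, -0.0515], [0.5351, -0.0511]] catch tip front/back (z+3) [[0.6529, 0.0062], [0.6519, -0.0191]]
  frontmid [ 0.5565 -0.006 ]
0.087 W front [0.0003 0.0643] rear [-0.0002  0.0642] L [ 0.0897 -0.0004] [ 0.0902 -0.0003] ctr world [0.5982 0.0705]
   module outline [[0.5363, 0.0376], [0.6732, 0.0372], [0.675, -0.0509], [0.5365, -0.0505]] catch tip front/back (z+3) [[0.6519, 0.0056], [0.6509, -0.0191]]
  frontmid [ 0.5574 -0.0063]
0.091 W front [0.0003 0.063 ] rear [-0.0002  0.0629] L [ 0.0879 -0.0004] [ 0.0883 -0.0003] ctr world [0.5983 0.0702]
   module outline [[0.5377, 0.0364], [0.6718, 0.0361], [0.6736, -0.0503], [0.5378, -0.0499]] catch tip front/back (z+3) [[0.6509, 0.0051], [0.6499, -0.0192]]
  frontmid [ 0.5583 -0.0066]
0.095 W front [0.0003 0.0617] rear [-0.0002  0.0616] L [ 0.0861 -0.0004] [ 0.0865 -0.0003] ctr world [0.5983 0.07  ]
   module outline [[0.539, 0.0352], [0.6703, 0.0349], [0.6721, -0.0496], [0.5391, -0.0493]] catch tip front/back (z+3) [[0.6498, 0.0046], [0.6489, -0.0192]]
  frontmid [ 0.5592 -0.0069]
pad 0.07 [[0.5747, 0.0207], [0.6379, 0.0206], [0.6376, -0.0327], [0.5745, -0.0324]]
pad 0.075 [[0.5753, 0.0197], [0.637, 0.0196], [0.6368, -0.0324], [0.5751, -0.0321]]
pad 0.08 [[0.5759, 0.0188], [0.6362, 0.0187], [0.636, -0.0321], [0.5758, -0.0318]]
plan [ 1.    0.03 -0.  ] roll None toolY 7.4 j6 -0.2 pos [ 0.6097 -0.0183  0.1026]
```

Request:
move_arm(rows=[{"linear":[0.15,0,0],"roll":0},{"linear":[0.3,0,0],"roll":0},{"linear":[0.4,0,0],"roll":0},{"linear":[0.4,0,0],"roll":0}])

```text
time: 7.53
tcp_pos: [0.61, -0.0185, 0.0987]
orientation: [1.311, 1.571, -0.131]
force: [0.5, -0.1, 0.9]
gripper_width: 0.0399
```

Request:
move_arm(rows=[{"linear":[0.1,0,0],"roll":0},{"linear":[0.2,0,0],"roll":0},{"linear":[0.3,0,0],"roll":0},{"linear":[0.3,0,0],"roll":0}])

```text
time: 7.87
tcp_pos: [0.6098, -0.0184, 0.0956]
orientation: [-1.847, 1.571, 2.994]
force: [-0.6, 0.0, 1.3]
gripper_width: 0.0397
```

Request:
move_arm(rows=[{"linear":[0.1,0,0],"roll":0},{"linear":[0.2,0,0],"roll":0},{"linear":[0.3,0,0],"roll":0},{"linear":[0.3,0,0],"roll":0}])

```text
time: 8.2
tcp_pos: [0.6099, -0.0185, 0.0926]
orientation: [0.199, 1.571, -1.243]
force: [0.5, -2.1, 1.9]
gripper_width: 0.0396
```

Request:
move_arm(rows=[{"linear":[0.1,0,0],"roll":0},{"linear":[0.2,0,0],"roll":0},{"linear":[0.3,0,0],"roll":0},{"linear":[0.4,0,0],"roll":0},{"linear":[0.4,0,0],"roll":0}])

```text
time: 8.62
tcp_pos: [0.6099, -0.0185, 0.0886]
orientation: [-0.025, 1.571, -1.468]
force: [1.2, -2.6, 1.8]
gripper_width: 0.04
```

```bash
python3 - <<'E'
from h import *
s=sense();print(s['tcp_pos'],s['force'],s['gripper_width'])
c=snap('wrist','w2'); a=snap('scene','s2')
W=np.zeros((420,800,3),np.uint8); W[:300,:380]=c['img'][120:,90:470][:300]
# project TCP in scene
p=proj(a,s['tcp_pos'])[0];print(p);u,v=p.astype(int)
W[:420,380:800]=cv2.resize(a['img'][v-35:v+35,u-35:u+35],(420,420),interpolation=2)
cv2.imwrite('pics/c3.png',W[:,:,::-1])
E
```

```text
[ 0.60985768 -0.01846148  0.08857002] [ 1.22797707 -2.62618853  1.77816268] 0.04004506599237749
[292.16256094 199.66160434]
```

View pics/c3.png

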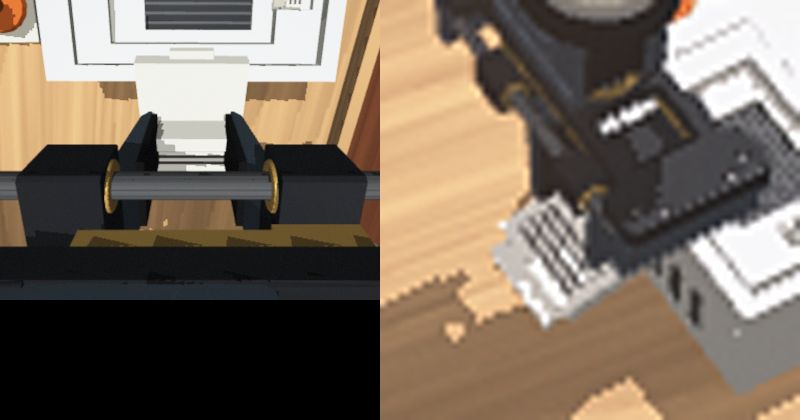

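The cover is tilted, tongue end up on the deck's edge and front end down. One thing needs a new plan: with the jaws along y, the gripper's body (±89 mm) would foul the chamber wall, which is 86 mm from the bay's middle. I'll set the cover back flat on the tray, regrip across the rib's thickness, rest the tongue on the catch so that the front sinks to the ledge, and hook it from there.

Request:
move_arm(rows=[{"linear":[-1,0,0.5],"roll":0},{"linear":[-2.5,0,2],"roll":5},{"linear":[-3,0,4],"roll":12},{"linear":[-3,-0.5,7],"roll":19},{"linear":[-3,-0.8,9.5],"roll":26},{"linear":[-3,-1.2,11.0],"roll":33},{"linear":[-3,-1.4,11.3],"roll":40},{"linear":[-3,-1.4,11.3],"roll":47},{"linear":[-1,-1.4,11.3],"roll":54},{"linear":[0,-1.4,11.3],"roll":61},{"linear":[1,-1.4,11.3],"roll":68},{"linear":[1.5,-1.4,11.3],"roll":75}])

```text
time: 9.72
tcp_pos: [0.6097, -0.1323, 0.073]
orientation: [-0.779, 1.569, 2.746]
force: [0.3, 0.4, 0.2]
gripper_width: 0.0396
```

```bash
python3 - <<'E'
from h import *
s=sense();print(s['tcp_pos'],s['force'],s['gripper_width']);plan([s['tcp_pos'][0],s['tcp_pos'][1],.04],97.2)
E
```

```text
[ 0.60972771 -0.13226598  0.07304568] [0.33294979 0.4424126  0.21781263] 0.039628725739959215
plan [ 3.3  0.  -0. ] roll 14.819176501707801 toolY -68.0 j6 0.94 pos [ 0.6097 -0.1323  0.073 ]
```

Request:
move_arm(rows=[{"linear":[0.5,0,0],"roll":7},{"linear":[1.5,0,0],"roll":14.8},{"linear":[2.5,0,0],"roll":14.8},{"linear":[3.1,0,0],"roll":14.8},{"linear":[3.3,0,0],"roll":14.8},{"linear":[3.3,0,0],"roll":14.8}], force=6, gripper=3.0)

```text
time: 10.22
tcp_pos: [0.6101, -0.1322, 0.0403]
orientation: [-0.437, 1.57, 2.839]
force: [-0.1, 0.2, -0.3]
gripper_width: 0.0399
```

Request:
move_arm(rows=[{"linear":[0.15,0,0],"roll":0},{"linear":[0.3,0,0],"roll":0},{"linear":[0.45,0,0],"roll":0},{"linear":[0.6,0,0],"roll":0},{"linear":[0.7,0,0],"roll":0},{"linear":[0.8,0,0],"roll":0}])

```text
time: 10.72
tcp_pos: [0.6106, -0.1323, 0.0328]
orientation: [2.781, 1.57, -0.228]
force: [0.6, 0.6, 1.2]
gripper_width: 0.0401
```

Request:
move_arm(rows=[{"linear":[0.15,0,0],"roll":0},{"linear":[0.3,0,0],"roll":0},{"linear":[0.45,0,0],"roll":0},{"linear":[0.6,0,0],"roll":0},{"linear":[0.65,0,0],"roll":0},{"linear":[0.65,0,0],"roll":0}])

```text
time: 11.22
tcp_pos: [0.6103, -0.1323, 0.026]
orientation: [-0.313, 1.57, 2.961]
force: [-1.3, 0.2, 0.3]
gripper_width: 0.0403
```

Request:
move_arm(rows=[{"linear":[0.1,0,0],"roll":0},{"linear":[0.15,0,0],"roll":0},{"linear":[0.15,0,0],"roll":0}])

```text
time: 11.47
tcp_pos: [0.6105, -0.1323, 0.0247]
orientation: [1.752, 1.571, -1.258]
force: [0.9, -0.0, -0.6]
gripper_width: 0.0397
```

Request:
move_arm(rows=[{"linear":[0,0,0],"roll":0},{"linear":[0,0,0],"roll":0},{"linear":[-1,0,0],"roll":0},{"linear":[-4,0,0],"roll":0},{"linear":[-7,0,0],"roll":-7},{"linear":[-10,0,0],"roll":-14},{"linear":[-13,0,0],"roll":-21},{"linear":[-15,0,0],"roll":-28},{"linear":[-15,0,0],"roll":-35},{"linear":[-15,0,0],"roll":-42},{"linear":[-15,0,0],"roll":-49},{"linear":[-15,0,0],"roll":-56}], gripper=5.0)

```text
time: 12.47
tcp_pos: [0.6105, -0.1323, 0.1758]
orientation: [1.743, 1.57, -0.283]
force: [-0.3, 0.0, -0.4]
gripper_width: 0.0502
```

Request:
move_arm(rows=[{"linear":[0,0,0],"roll":-7},{"linear":[0,0,0],"roll":-14},{"linear":[0,0,0],"roll":-21},{"linear":[0,0,0],"roll":-28},{"linear":[0,0,0],"roll":-34},{"linear":[0,0,0],"roll":-34}])

```text
time: 12.97
tcp_pos: [0.6104, -0.1323, 0.1755]
orientation: [1.104, 1.57, -0.33]
force: [0.6, 0.3, -0.6]
gripper_width: 0.0499
```

```bash
python3 - <<'E'
from h import *
s=sense();print(s['time'],s['tcp_pos'],s['force'],s['gripper_width']);plan([.61,-.132,.04],7.2)
c=snap('wrist','w3'); a=snap('scene','s3');b=snap('top','t3')
print('cover in wrist',proj(c,[.61,-.132,.033]),proj(a,[.61,-.132,.033]))
W=np.zeros((420,800,3),np.uint8); W[:,:560]=c['img']
u,v=proj(a,[.61,-.132,.033])[0].astype(int)
W[:240,560:]=cv2.resize(a['img'][v-24:v+24,u-24:u+24],(240,240),interpolation=2)
cv2.imwrite('pics/c4.png',W[:,:,::-1])
E
```

```text
12.9667 [ 0.61044045 -0.13229768  0.17551564] [ 0.59212239  0.25670657 -0.55283027] 0.04991538682466632
plan [13.55 -0.04 -0.04] roll 0.661506635183045 toolY 7.9 j6 -0.39 pos [ 0.6104 -0.1323  0.1755]
cover in wrist [[281.17780063 198.41814402]] [[256.60259926 223.2604726 ]]
```

View pics/c4.png

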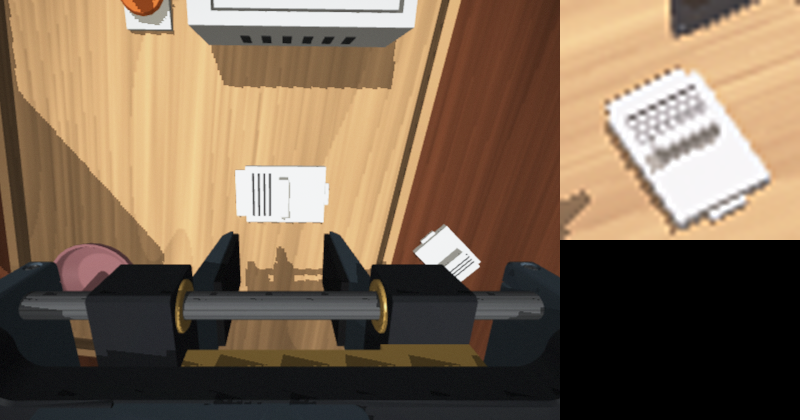

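Request:
move_arm(rows=[{"linear":[3,0,0],"roll":0.7},{"linear":[7,0,0],"roll":0.7},{"linear":[11,0,0],"roll":0.7},{"linear":[13.5,0,0],"roll":0.7},{"linear":[14.5,0,0],"roll":0.7},{"linear":[15.4,0,0],"roll":0.7},{"linear":[15.4,0,0],"roll":0.7},{"linear":[15.4,0,0],"roll":0.7}], gripper=3.0)

```text
time: 13.78
tcp_pos: [0.6113, -0.1325, 0.0219]
orientation: [1.199, 1.569, -0.252]
force: [-0.0, -0.0, -0.2]
gripper_width: 0.0301
```

Request:
move_arm(rows=[{"linear":[0,0,0],"roll":0},{"linear":[0,0,0],"roll":0},{"linear":[0,0,0],"roll":0},{"linear":[0,0,0],"roll":0},{"linear":[0,0,0],"roll":0},{"linear":[0,0,0],"roll":0}], gripper=0.4, force=10)

```text
time: 14.28
tcp_pos: [0.6111, -0.1324, 0.0218]
orientation: [1.193, 1.57, -0.258]
force: [-2.3, 0.6, 8.8]
gripper_width: 0.0097
```

```bash
cat >> h.py <<'E'
A=np.radians(7.2); X=np.array([np.cos(A),np.sin(A),0]);Y=np.array([-np.sin(A),np.cos(A),0])
# module centre: rotated (7.34) coords (.6012,-.0061)
B=np.radians(7.34); M=.6012*np.array([np.cos(B),np.sin(B),0])-.0061*np.array([-np.sin(B),np.cos(B),0])
def mod(P): d=np.asarray(P)-M; return np.array([d@X,d@Y,P[2]]).round(4)
E
python3 - <<'E'
from h import *
s=sense();print(s['time'],s['tcp_pos'],s['force'],s['gripper_width'],M,mod(s['tcp_pos']))
plan(list((M+.012*X)[:2])+[.14],7.2)
E
```

```text
14.2833 [ 0.61108657 -0.13244035  0.02179413] [-2.28168626  0.62634548  8.81922139] 0.00970500242781152 [0.59705278 0.07075753 0.        ] [-0.0115 -0.2034  0.0218]
plan [-11.83   2.25 -20.34] roll -0.32788927023310066 toolY 6.9 j6 -0.37 pos [ 0.6111 -0.1324  0.0218]
```

Request:
move_arm(rows=[{"linear":[-1,0,0],"roll":0},{"linear":[-3,0,0],"roll":0},{"linear":[-6.5,0,0],"roll":-0.3},{"linear":[-10,0,0],"roll":-0.3},{"linear":[-12,0.3,-2],"roll":-0.3},{"linear":[-12,0.6,-5.5],"roll":-0.3},{"linear":[-12,1.0,-9],"roll":-0.3},{"linear":[-12,1.4,-12.5],"roll":-0.3},{"linear":[-12,1.8,-16],"roll":-0.3},{"linear":[-12,2.1,-18.5],"roll":-0.3},{"linear":[-12,2.2,-20],"roll":-0.3},{"linear":[-12,2.2,-20.3],"roll":-0.3}])

```text
time: 15.28
tcp_pos: [0.6079, 0.0739, 0.1414]
orientation: [1.77, 1.57, 0.326]
force: [0.5, -1.0, -0.6]
gripper_width: 0.0097
```

```bash
python3 - <<'E'
from h import *
s=sense();print(s['time'],s['tcp_pos'],s['force'],s['gripper_width'],mod(s['tcp_pos']))
plan(list((M+.0115*X)[:2])+[.108],7.2)
E
```

```text
15.2833 [0.60789068 0.07391077 0.14138431] [ 0.54085757 -0.9732169  -0.56919546] 0.009736523004895761 [0.0111 0.0018 0.1414]
plan [3.34 0.03 0.18] roll 0.08977389628979893 toolY 7.3 j6 -0.04 pos [0.6079 0.0739 0.1414]
```

Request:
move_arm(rows=[{"linear":[1,0,0.1],"roll":0},{"linear":[2,0,0.2],"roll":0},{"linear":[2.8,0,0.2],"roll":0},{"linear":[2.9,0,0.2],"roll":0},{"linear":[2.9,0,0.2],"roll":0}])

```text
time: 15.7
tcp_pos: [0.6077, 0.0689, 0.1105]
orientation: [-1.583, 1.569, -3.03]
force: [-0.7, 0.3, -0.8]
gripper_width: 0.0098
```

Request:
move_arm(rows=[{"linear":[0.1,0,0],"roll":0},{"linear":[0.2,0,0],"roll":0},{"linear":[0.3,0,0],"roll":0},{"linear":[0.3,0,0],"roll":0}])

```text
time: 16.03
tcp_pos: [0.6083, 0.0698, 0.1088]
orientation: [1.376, 1.571, -0.07]
force: [-0.8, 1.0, -0.1]
gripper_width: 0.0097
```

Request:
move_arm(rows=[{"linear":[0.1,0,0],"roll":0},{"linear":[0.2,0,0],"roll":0},{"linear":[0.3,0,0],"roll":0},{"linear":[0.3,0,0],"roll":0}])

```text
time: 16.37
tcp_pos: [0.6081, 0.0699, 0.1056]
orientation: [-1.574, 1.571, -3.019]
force: [-0.1, 0.2, -0.6]
gripper_width: 0.0098
```

Request:
move_arm(rows=[{"linear":[0.1,0,0],"roll":0},{"linear":[0.2,0,0],"roll":0},{"linear":[0.2,0,0],"roll":0}])

```text
time: 16.62
tcp_pos: [0.6081, 0.0699, 0.1036]
orientation: [-1.58, 1.571, -3.026]
force: [-0.9, 0.1, -1.5]
gripper_width: 0.01
```

Request:
move_arm(rows=[{"linear":[0,0,-0.1],"roll":0},{"linear":[0,0,-0.2],"roll":0},{"linear":[0.1,0,-0.2],"roll":0},{"linear":[0.1,0,-0.2],"roll":0}])

```text
time: 16.95
tcp_pos: [0.6079, 0.072, 0.1026]
orientation: [-1.655, 1.571, -3.1]
force: [-0.5, -0.1, -1.3]
gripper_width: 0.0097
```

Request:
move_arm(rows=[{"linear":[0.1,0,0],"roll":0},{"linear":[0.15,0,0],"roll":0},{"linear":[0.15,0,0],"roll":0}])

```text
time: 17.2
tcp_pos: [0.6081, 0.0719, 0.1013]
orientation: [2.296, 1.571, 0.851]
force: [-2.4, 0.2, 2.4]
gripper_width: 0.0096
```

```bash
python3 - <<'E'
from h import *
s=sense();print(s['time'],s['tcp_pos'],s['force'],s['moment'],mod(s['tcp_pos']))
E
```

```text
17.2 [0.60806069 0.07188976 0.10130132] [-2.41622205  0.22135383  2.4288134 ] [0.00089271 0.15394307 0.02970837] [ 0.0111 -0.0003  0.1013]
```

Request:
move_arm(rows=[{"linear":[-0.3,0,0],"roll":0},{"linear":[-0.3,0.3,0],"roll":0},{"linear":[-0.3,0.3,0],"roll":0},{"linear":[-0.1,0.3,0],"roll":0},{"linear":[0,0.3,0],"roll":0},{"linear":[0,0.3,0],"roll":0}])

```text
time: 17.7
tcp_pos: [0.6109, 0.0722, 0.101]
orientation: [-1.38, 1.571, -2.826]
force: [-1.3, -0.8, 2.1]
gripper_width: 0.0099
```

```bash
python3 - <<'E'
from h import *
s=sense();print(s['time'],s['tcp_pos'],s['force'],s['moment'],mod(s['tcp_pos']))
E
```

```text
17.7 [0.61093833 0.07224829 0.10104739] [-1.33673845 -0.75363164  2.0528933 ] [-0.07269348 -0.02796767  0.0273814 ] [ 0.014  -0.0003  0.101 ]
```

Request:
move_arm(rows=[{"linear":[0,0,0],"roll":0},{"linear":[0,0,0],"roll":0},{"linear":[0,0,0],"roll":0},{"linear":[0,0,0],"roll":0}], gripper=1.5)

```text
time: 18.03
tcp_pos: [0.6109, 0.0723, 0.1012]
orientation: [-1.249, 1.571, -2.694]
force: [-0.5, 0.4, 0.0]
gripper_width: 0.0152
```

```bash
python3 - <<'E'
from h import *
s=sense();print(s['time'],s['tcp_pos'],s['force'],s['gripper_width'],mod(s['tcp_pos']))
c=snap('wrist','w4'); a=snap('scene','s4')
print(proj(a,s['tcp_pos']))
W=np.zeros((420,800,3),np.uint8); W[:,:400]=c['img'][:,80:480]
u,v=proj(a,s['tcp_pos'])[0].astype(int)
W[:400,400:]=cv2.resize(a['img'][v-30:v+35,u-32:u+33],(400,400),interpolation=2)
cv2.imwrite('pics/c5.png',W[:,:,::-1])
E
```

```text
18.0333 [0.61091571 0.07225187 0.1012309 ] [-0.50582852  0.37781962  0.02995651] 0.015185954010797713 [ 0.0139 -0.0003  0.1012]
[[320.73120752 187.22849342]]
```

View pics/c5.png

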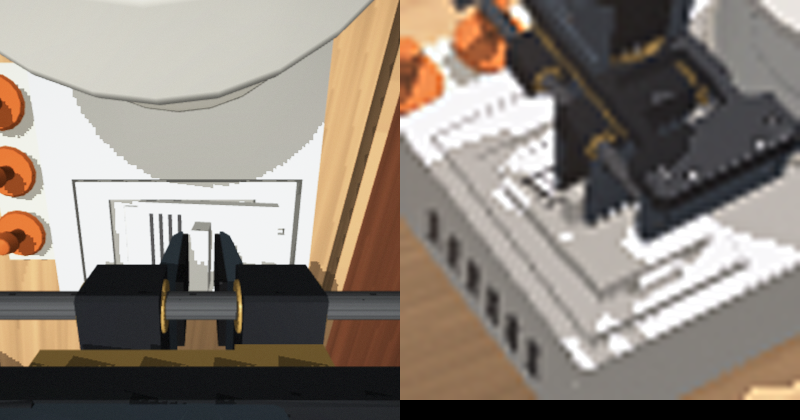

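Request:
move_arm(rows=[{"linear":[0.2,0,0],"roll":0},{"linear":[0.4,0,0],"roll":0},{"linear":[0.4,-0.1,0],"roll":0},{"linear":[0.4,-0.2,0],"roll":0},{"linear":[0.4,-0.3,0],"roll":0},{"linear":[0.4,-0.4,0],"roll":0},{"linear":[0.4,-0.4,0],"roll":0}])

```text
time: 18.72
tcp_pos: [0.6068, 0.0717, 0.0973]
orientation: [-1.284, 1.571, -2.73]
force: [0.2, -0.3, 0.5]
gripper_width: 0.0149
```

Request:
move_arm(rows=[{"linear":[0,-0.1,0],"roll":0},{"linear":[0,-0.2,0],"roll":0},{"linear":[0,-0.3,0],"roll":0},{"linear":[0,-0.4,0],"roll":0},{"linear":[0,-0.4,0],"roll":0}])

```text
time: 19.13
tcp_pos: [0.6028, 0.0712, 0.0972]
orientation: [-1.549, 1.571, -2.995]
force: [0.1, 0.2, 0.2]
gripper_width: 0.0149
```

Request:
move_arm(rows=[{"linear":[0,-0.1,0],"roll":0},{"linear":[0,-0.2,0],"roll":0},{"linear":[0,-0.3,0],"roll":0},{"linear":[0,-0.3,0],"roll":0}])

```text
time: 19.47
tcp_pos: [0.5999, 0.0709, 0.0972]
orientation: [-1.63, 1.571, -3.075]
force: [-0.0, 0.5, 0.5]
gripper_width: 0.0144
```

```bash
python3 - <<'E'
from h import *
s=sense();print(s['time'],s['tcp_pos'],s['force'],s['gripper_width'],mod(s['tcp_pos']))
E
```

```text
19.4667 [0.59985548 0.07086884 0.09724083] [-0.03466902  0.49573885  0.5231689 ] 0.014434113440053967 [ 0.0028 -0.0002  0.0972]
```

Request:
move_arm(rows=[{"linear":[0,-0.1,0],"roll":0},{"linear":[0,-0.2,0],"roll":0},{"linear":[0,-0.3,0],"roll":0},{"linear":[0,-0.3,0],"roll":0}])

```text
time: 19.8
tcp_pos: [0.5969, 0.0705, 0.0972]
orientation: [-1.603, 1.571, -3.049]
force: [0.4, 0.5, 0.0]
gripper_width: 0.0153
```

Request:
move_arm(rows=[{"linear":[0,-0.1,0],"roll":0},{"linear":[0,-0.2,0],"roll":0},{"linear":[0,-0.2,0],"roll":0}])

```text
time: 20.05
tcp_pos: [0.5949, 0.0702, 0.0972]
orientation: [-1.538, 1.571, -2.984]
force: [0.5, -0.3, 0.5]
gripper_width: 0.0148
```

Request:
move_arm(rows=[{"linear":[0,-0.1,0],"roll":0},{"linear":[0,-0.15,0],"roll":0},{"linear":[0,-0.15,0],"roll":0}])

```text
time: 20.3
tcp_pos: [0.5935, 0.0701, 0.0973]
orientation: [-1.321, 1.571, -2.766]
force: [0.1, -1.0, 0.1]
gripper_width: 0.0151
```

```bash
python3 - <<'E'
from h import *
s=sense();print(s['time'],s['tcp_pos'],s['force'],s['gripper_width'],mod(s['tcp_pos']))
E
```

```text
20.3 [0.59349376 0.07005126 0.09726628] [ 0.11221887 -0.96574269  0.1228513 ] 0.015147452954826059 [-0.0036 -0.0003  0.0973]
```

Request:
move_arm(rows=[{"linear":[0,-0.1,0],"roll":0},{"linear":[0,-0.1,0],"roll":0},{"linear":[0,-0.1,0],"roll":0}])

```text
time: 20.55
tcp_pos: [0.5926, 0.0699, 0.0973]
orientation: [0.979, 1.571, -0.467]
force: [-1.3, 0.7, -0.6]
gripper_width: 0.0143
```

Request:
move_arm(rows=[{"linear":[0,-0.1,0],"roll":0},{"linear":[0,-0.1,0],"roll":0},{"linear":[0,-0.1,0],"roll":0}])

```text
time: 20.8
tcp_pos: [0.5923, 0.0699, 0.0976]
orientation: [1.538, 1.569, 0.092]
force: [5.1, 1.0, 1.2]
gripper_width: 0.0151
```

```bash
python3 - <<'E'
from h import *
s=sense();print(s['time'],s['tcp_pos'],s['force'],s['gripper_width'],mod(s['tcp_pos']))
E
```

```text
20.8 [0.59229287 0.06986419 0.09763621] [5.14317979 0.98487958 1.15788327] 0.01512541532552693 [-0.0048 -0.0003  0.0976]
```

Request:
move_arm(rows=[{"linear":[0,0.15,0],"roll":0},{"linear":[0,0.15,0],"roll":0},{"linear":[-0.5,0.15,0],"roll":0},{"linear":[-2,0.15,0],"roll":0},{"linear":[-4,0.15,0],"roll":0},{"linear":[-6,0.15,0],"roll":0},{"linear":[-6,0.15,0],"roll":0}], gripper=2.4)

```text
time: 21.38
tcp_pos: [0.5947, 0.0702, 0.161]
orientation: [1.522, 1.567, 0.077]
force: [0.5, 0.6, 0.7]
gripper_width: 0.0242
```

```bash
python3 - <<'E'
from h import *
s=sense();print(s['time'],s['tcp_pos'],s['force'],s['gripper_width'],mod(s['tcp_pos']))
plan(list((M+.027*X)[:2])+[.105],7.2)
c=snap('wrist','w5'); a=snap('scene','s5')
W=np.zeros((600,800,3),np.uint8); W[:300,:400]=c['img'][120:,80:480]
P=M+np.array([0,0,.1])
u,v=proj(a,P)[0].astype(int)
W[:400,400:]=cv2.resize(a['img'][v-25:v+25,u-25:u+25],(400,400),interpolation=2)
u,v=proj(c,P)[0].astype(int);print(u,v)
v=max(v,40)
q=cv2.resize(c['img'][max(0,v-40):v+60,max(0,u-65):u+65],None,fx=3,fy=3,interpolation=2); W[300:,:390]=q[:300,:390]
cv2.imwrite('pics/c6.png',W[:,:,::-1])
E
```

```text
21.3833 [0.59471261 0.07016475 0.16097229] [0.50240632 0.57177456 0.71106008] 0.024154903066248037 [-0.0024 -0.0003  0.161 ]
plan [ 5.61  2.92 -0.03] roll -0.021684533930553584 toolY 7.2 j6 -0.05 pos [0.5947 0.0702 0.161 ]
284 224
```

View pics/c6.png

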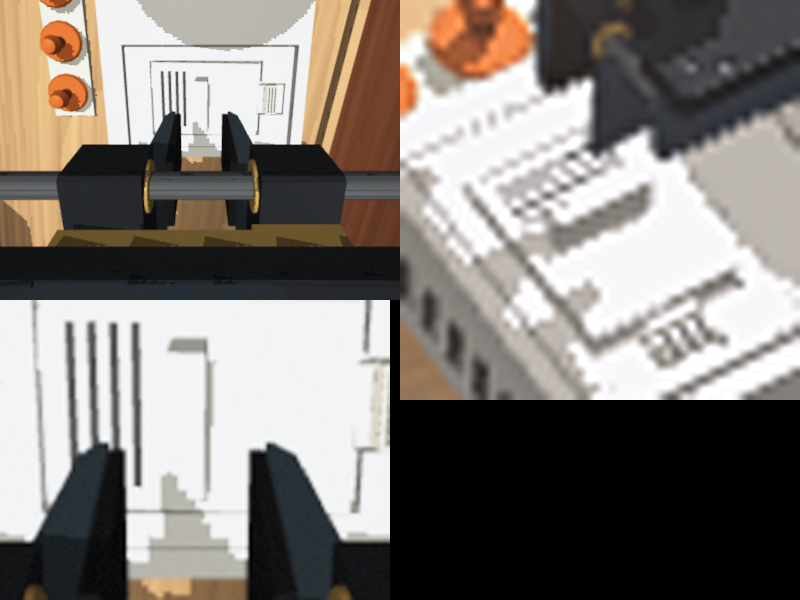

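The lip end sits under the front roof, with the bay's rear edge and catch visible behind the plate at about (270,98) in the left panel. Next I'll shut the fingers and press behind the rib by feel.

Request:
move_arm(rows=[{"linear":[0,1.5,0],"roll":0},{"linear":[0,2.9,0],"roll":0},{"linear":[2,2.9,0],"roll":0},{"linear":[4,2.9,0],"roll":0},{"linear":[5.5,2.9,0],"roll":0},{"linear":[5.9,2.9,0],"roll":0},{"linear":[5.9,2.9,0],"roll":0}], gripper=0)

```text
time: 22.07
tcp_pos: [0.6205, 0.0735, 0.0963]
orientation: [-1.608, 1.567, -3.053]
force: [0.3, 0.4, -1.0]
gripper_width: 0.0009
```

Request:
move_arm(rows=[{"linear":[0.1,0,0],"roll":0},{"linear":[0.2,0,0],"roll":0},{"linear":[0.3,0,0],"roll":0},{"linear":[0.3,0,0],"roll":0}])

```text
time: 22.4
tcp_pos: [0.6222, 0.0737, 0.0958]
orientation: [1.541, 1.57, 0.096]
force: [-0.2, -0.1, -0.0]
gripper_width: 0.0006
```

Request:
move_arm(rows=[{"linear":[0.1,0,0],"roll":0},{"linear":[0.2,0,0],"roll":0},{"linear":[0.2,0,0],"roll":0}])

```text
time: 22.65
tcp_pos: [0.6218, 0.0737, 0.0932]
orientation: [-1.045, 1.571, -2.49]
force: [-0.1, -1.0, -0.2]
gripper_width: 0.0009
```

Request:
move_arm(rows=[{"linear":[0.1,0,0],"roll":0},{"linear":[0.2,0,0],"roll":0},{"linear":[0.2,0,0],"roll":0}])

```text
time: 22.9
tcp_pos: [0.622, 0.0737, 0.0913]
orientation: [1.492, 1.571, 0.047]
force: [-0.5, 0.4, 3.3]
gripper_width: 0.0005
```

Request:
move_arm(rows=[{"linear":[0.05,0,0],"roll":0},{"linear":[0.1,0,0],"roll":0},{"linear":[0.1,0,0],"roll":0}])

```text
time: 23.15
tcp_pos: [0.6222, 0.0737, 0.0905]
orientation: [1.522, 1.57, 0.076]
force: [-0.5, 0.3, 4.4]
gripper_width: 0.0003
```

Request:
move_arm(rows=[{"linear":[0.05,0,0],"roll":0},{"linear":[0.1,0,0],"roll":0},{"linear":[0.1,0,0],"roll":0}])

```text
time: 23.4
tcp_pos: [0.6223, 0.0737, 0.0896]
orientation: [1.527, 1.57, 0.082]
force: [0.4, -0.9, 6.0]
gripper_width: 0.0004
```

Request:
move_arm(rows=[{"linear":[0.05,0,0],"roll":0},{"linear":[0.1,0,0],"roll":0},{"linear":[0.1,0,0],"roll":0}])

```text
time: 23.65
tcp_pos: [0.6216, 0.0736, 0.0879]
orientation: [-1.596, 1.57, -3.042]
force: [-0.2, -0.1, 0.8]
gripper_width: 0.0002
```

Request:
move_arm(rows=[{"linear":[0.05,0,0],"roll":0},{"linear":[0.1,0,0],"roll":0},{"linear":[0.1,0,0],"roll":0}])

```text
time: 23.9
tcp_pos: [0.6217, 0.0736, 0.087]
orientation: [-1.599, 1.57, -3.045]
force: [0.4, -0.4, -0.8]
gripper_width: 0.0008
```

Request:
move_arm(rows=[{"linear":[0.05,0,0],"roll":0},{"linear":[0.1,0,0],"roll":0},{"linear":[0.1,0,0],"roll":0}])

```text
time: 24.15
tcp_pos: [0.6218, 0.0736, 0.0861]
orientation: [-1.655, 1.571, -3.1]
force: [-0.1, 0.3, 0.9]
gripper_width: 0.0004
```

Request:
move_arm(rows=[{"linear":[0.05,0,0],"roll":0},{"linear":[0.1,0,0],"roll":0},{"linear":[0.1,0,0],"roll":0}])

```text
time: 24.4
tcp_pos: [0.6219, 0.0736, 0.0852]
orientation: [-1.583, 1.571, -3.028]
force: [-0.1, 0.1, -0.4]
gripper_width: 0.0003
```

Request:
move_arm(rows=[{"linear":[0.03,0,0],"roll":0},{"linear":[0.05,0,0],"roll":0},{"linear":[0.05,0,0],"roll":0}])

```text
time: 24.65
tcp_pos: [0.6219, 0.0737, 0.0851]
orientation: [-1.465, 1.571, -2.911]
force: [-3.0, -0.3, 6.7]
gripper_width: 0.0006
```

Request:
move_arm(rows=[{"linear":[-1,0,0],"roll":0},{"linear":[-4,0,0],"roll":0},{"linear":[-8,0,0],"roll":0},{"linear":[-12,0,0],"roll":0},{"linear":[-13,0,4],"roll":0},{"linear":[-13,0,8],"roll":0},{"linear":[-13,0,10],"roll":0},{"linear":[-13,0,10],"roll":0}])

```text
time: 25.32
tcp_pos: [0.6349, -0.0289, 0.216]
orientation: [1.064, 1.569, -0.384]
force: [-0.8, 0.2, -0.1]
gripper_width: 0.0006
```

```bash
python3 - <<'E'
from h import *
s=sense();print(s['time'],s['tcp_pos'],s['force'])
c=snap('wrist','w6'); a=snap('scene','s6')
W=np.zeros((600,800,3),np.uint8)
P=M+np.array([0,0,.085]); u,v=proj(c,P)[0].astype(int); print(u,v); v=max(v,70);u=max(u,80)
q=cv2.resize(c['img'][v-70:v+60,u-80:u+80],(520,422),interpolation=2); W[:422,:520]=q
W[:280,520:]=cv2.resize(a['img'][140:230,270:360],(280,280),interpolation=2)
W[285:600,520:]=cv2.resize(a['img'][120:260,150:275],(280,315),interpolation=1)
cv2.imwrite('pics/c7.png',W[:,:,::-1])
E
```

```text
25.3167 [ 0.63492256 -0.02892112  0.21598966] [-0.75155731  0.18587963 -0.05307094]
253 92
```

View pics/c7.png

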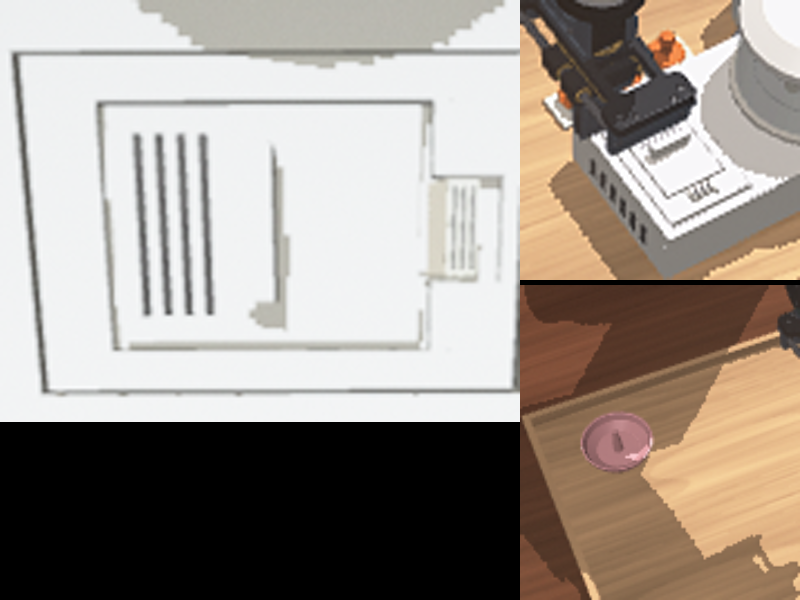

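```bash
python3 -c "
from h import *
print(hand_in())"
```

```text
the job is handed in; nothing more can be done
None
```

The cover is back on the sterilizer's filter bay, lying flat with the catch over its tongue. I let go and handed the job in at about 25 s.

**What I did**
- **Pick-up:** I gripped the cover by its rib. My first grip, with the jaws along y, would have put the gripper's body against the chamber wall. I set the cover down flat on the tray and regripped it across the rib's thickness.
- **Hooking:** I rested the tongue on the catch and released the cover, so the front dropped about 12 mm onto the ledge. I then slid the lip forward until it met the slot's end wall at about 5 N, with the back still raised. The tilt was only about 0.12 rad, less than the 0.35 rad in your notes.
- **Swing down:** Shut fingers pressing behind the rib built up to about 6 N. The force then fell to zero as the catch snapped.

**Last checks**
- A second press met a firm stop at 6.7 N, with the fingertips at z = 0.085 m. That matches my estimate of the rim height, 0.0848 m.
- The final picture shows the plate flush in the bay and the catch forward over the tongue. The dish stands where it was. I did not check the canister or the pacifiers separately afterwards.
- The measured force peaked at about 32 N, when I touched the plate while finding its height for the first grip.
- One contact check was unclear: the moment reading when the tongue first touched could not tell the tongue from the lip. I repeated the touch 3 mm further back, and contact came at the same height, so I took it to be the tongue.

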